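# Trip test of the bench safety breaker

## Task

Carry out the routine trip test on the bench's safety breaker: press its round test button all the way in so that the lever drops by itself (do not pull the lever down), and let the button come out again. Then lift the lever back up until it snaps over and stays at its upper stop, and let go. Leave the things standing round it where they are.

Things in the scene. Friction and masses are not known exactly. Their poses are not given: they have to be found in the camera images.
- breaker: Safety breaker: grey desk unit fixed to the worktop, turned to one side, 230 mm wide, 200 high. Origin: centre of its underside; x to its back, y to its left, z up. Its white panel (180 x 230 mm) rises to the back at 30 degrees: up-slope (0.866, 0, 0.5), outward normal (-0.5, 0, 0.866) in its frame. A hood along the panel's upper edge blocks a gripper straight above the button: tilt the tool along the normal.
- panel_centre (a point): Centre of the panel's surface, 90 mm above the unit's origin; axes as the unit's. The splash hood's wall stands square to the panel, 76 mm up-slope of this point, to 77 mm out of the panel; there its roof lip (6 mm thick) juts back down-slope to 50 mm up-slope of this point. The small clear dome near the panel's lower right is only a pilot lamp.
- button_top (a point): Centre of the top of the test button: black mushroom button 40 mm across, 72 mm right of the panel's centre and 10 mm up-slope of it, in a grey collar 54 mm across. Out, its top stands 24 mm out of the panel, 15 mm out of the collar. The frame moves with the button: x up the slope, y to the unit's left, z out along the normal.
- test_button (a joint): How far the button is pushed in, m: 0 out, 0.013 fully in. It goes in along the panel's normal against a spring (2 to 5 N) and the lever's mechanism, up to about 8 N in all. At about 9 mm it trips the lever. It springs out when released.
- lever_bar (a point): Middle of the lever's cross bar: black, round, 66 mm long (along the unit's y), 16 mm thick, on a 14 mm wide stem at its middle, in a slot 30 mm left of the panel's centre. Hinge: mid-slope, 16 mm under the panel surface, 70 mm from the bar. Up, the bar is 30 mm up-slope of the panel's centre; dropped, 30 mm down-slope; both times 47 mm out of the panel (54 mm half-way).
- reset_lever (a joint): Lever angle, rad: 0 up at its upper stop (leans 0.45 up-slope from the panel's normal), 0.9 dropped (leans 0.45 down-slope). A snap-over lever: on either side of 0.45 it carries itself on to the stop of that side. 1 to 2 N at the bar lift it. It cannot be reset while the button is held in.
- beaker: Bystander: small clear plastic beaker, 56 mm wide, 65 mm high, behind the unit, near it. Origin: centre of its underside.
- reagent: Bystander: brown reagent bottle, 47 mm wide, 97 mm high, near the right side of the unit. Origin: centre of its underside.
- wash_bottle: Bystander: wash bottle with a bent spout, 197 mm high, well to one side of the unit. Origin: centre of its underside.
- tip_box: Bystander: pipette tip box with a clear lid, 86 x 118 x 92 mm, far left. Origin: centre of its underside.
- flask: Bystander: amber volumetric flask with a tall neck, 265 mm high, well to the other side of the unit. Origin: centre of its underside.
- log_book: Bystander: log book lying flat, 106 x 76 x 10 mm, far right. Origin: centre of its underside.

How it is judged:
By the outcome, as a careful person would: the job done as asked, in the order asked, and still so for the second after the job is handed in, with the robot touching nothing.
It also fails if it takes over 34 s, if anything falls off the work surface, if the arm or the gripper's body presses on something with over 40 N, if the wrist force passes 120 N, or if a joint passes its speed limit or range.

## Robot

A 6-joint arm with a two-finger parallel gripper is mounted at the origin on a cart in front of the work surface, level with it; the furniture and walls round the work are solid. World frame = base frame: x ahead of the robot, y to its left, z up, the work surface at z = 0. Lengths are in m, angles in rad, forces in N, time in s.
With the tool pointing down it reaches from about 0.35 to 0.975 m from the base axis. Payload 4.9 kg.
Tool frame: the origin (TCP) lies between the finger pads; the fingertips stand 14 mm ahead of it and the grasp point (between the pads) lies 5 mm behind it (manip.tcp_to_tips is the distance from the TCP to the fingertips, in m); z points along the fingers, y is the line along which they close (so a half turn about z gives the same grasp; the last joint's range is limited). The gripper opens to 85 mm and grips with 20 to 120 N. Pads are 22 mm wide; open, the fingers measure 114 mm over their backs; the gripper's body (76 mm by 85 mm) begins 54 mm behind the grasp point. The pads swing forward as they close: fully open they stand 13 mm farther back than shut.
Start: joints at [-1.329, 0.053, 1.613, -0, 1.476, -0.119], TCP at [0.221, -0.585, 0.245] pointing down, gripper open.
Joint ranges: [-3.01, 3.01], [-1.01, 2.22], [0.06, 2.58], [-1.02, 4.17], [0.09, 2.62], [-3.14, 3.14]. Speed limits (rad/s): [2.57, 2.57, 3.14, 3.14, 3.14, 3.14].

## Interface

Orientations are given as a unit quaternion [w, x, y, z].
In Python, from plant import manip gives the robot as it stands.
- The arm moves only by the tool servo_tool, never from a script. Its argument "moves" is a list that holds one entry, the list of rows, each a list of 7 numbers: the shift along the tool's x, y, z in mm, then the turn, a rotation vector about the tool's x, y, z in degrees, then the finger opening in mm, from 0 to 85.4. In form: [[[x, y, z, ax, ay, az, fingers], ...]]. A call has 1 to 12 rows; each row shifts and turns the commanded pose from where the row before left it, along the tool's axes as they then stand; what a row does not reach is not made up. A row lasts 1/8 s, in which the tool goes at most 62.5 mm and 10.7 degrees, less where a joint would pass 70% of its speed; a pose out of reach is approached as far as the arm can. A call with a gripper value outside its range is refused whole. The fingers move at their own pace and stop on an object; the grip force is fixed at half the most. Time passes only in rows, so rows that do not move let the fingers close. It gives the time, the measured TCP pose, the force, the opening and the grip force at its end, in the units of the state.
- manip.state(): the state, without advancing time (a new reading comes with each control period).
- manip.grab_frame(name): name is "scene" or "top" or "wrist"; returns a dict with "image" (480x640x3 uint8, blue, green, red), "mtx" (3x3 intrinsics, pixels), "eye" and "rotation" of the camera in the world. Camera axes: x right, y down, z forward; pixel columns grow to the right and rows downward; lengths in m; the calibration is good to about 2 mm. A picture is of the moment at which its call begins. There is no depth.
- manip.job_done(): hands the job in; it is judged then, once.
The state is a dict: "time": time; "joint_pos": joint angles; "joint_vel": joint speeds; "joint_efforts": joint torques, N m; "tool_pos": TCP position; "tool_rot": TCP orientation; "contact_force": force on the tool from outside, world axes, zero at the start; "ft_torque": the same for the moment, N m; "gripper_width": opening from 0.0 (shut) to 1.0 (fully open); "grasp_force": force on a finger pad.
Only numpy, scipy, OpenCV 4.12 (cv2) and the standard library are available. Lean on these libraries where they do the work, as an engineer would, in place of code of your own. Each camera call takes 0.05 s, during which the arm holds its last target. There are 200 camera calls.

## Working session

There is one attempt and no reset: what is moved stays moved. The work goes in short steps, Python scripts to look and compute and a tool call to move; the robot and the scene stay as the last step left them, time stands still between calls to the robot, and variables do not carry over. Pictures are saved under pics/ and viewed, at most 10 in all, crops included, and the job is handed in when it is done.

Besides the shell and the picture viewer there is one more tool, called after "Request:" by a JSON object that holds its "method" and its "body". servo_tool: Moves the arm, as the interface text tells. Its arguments: {"type":"object","properties":{"moves":{"type":"array"}},"required":["moves"]}

```bash
ls; mkdir -p pics; python3 - <<'E'
from plant import manip
import cv2, numpy as np
np.set_printoptions(precision=4,suppress=True)
print(manip.state())
for n in("scene","top"):
    f=manip.grab_frame(n); cv2.imwrite(f"pics/{n}0.png",f["image"]); np.savez(f"pics/{n}0.npz",**f)
    print(n,f["mtx"],f["eye"],f["rotation"])
E
```

```text
pics
{'time': 0.0, 'joint_pos': array([-1.329 ,  0.0533,  1.6143, -0.    ,  1.476 , -0.119 ]), 'joint_vel': array([ 0.0002,  0.0013,  0.0012, -0.0008,  0.0003,  0.0012]), 'joint_efforts': array([ -0.0001, -39.3682, -37.0177,  -0.0001,   0.0071,   0.    ]), 'tool_pos': array([ 0.2205, -0.5842,  0.2441]), 'tool_rot': array([-0.001 ,  0.9838,  0.1794, -0.0001]), 'contact_force': array([-0.3197, -0.1233,  0.1264]), 'ft_torque': array([ 0.0283, -0.002 , -0.0172]), 'grasp_force': 0.0, 'gripper_width': 1.0013083485218714}
scene [[590.8745   0.     326.9096]
 [  0.     590.8745 240.9078]
 [  0.       0.       1.    ]] [-0.3924  0.8431  1.1389] [ 0.1779 -0.3736  0.8221 -0.3911]
top [[583.8936   0.     327.5237]
 [  0.     583.8936 242.3689]
 [  0.       0.       1.    ]] [-0.1553 -0.1301  1.697 ] [-0.163   0.7445 -0.6335  0.1333]
```

View pics/scene0.png

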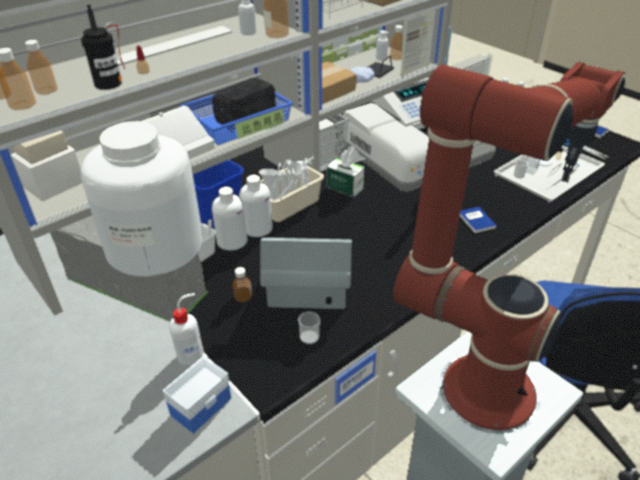

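View pics/top0.png

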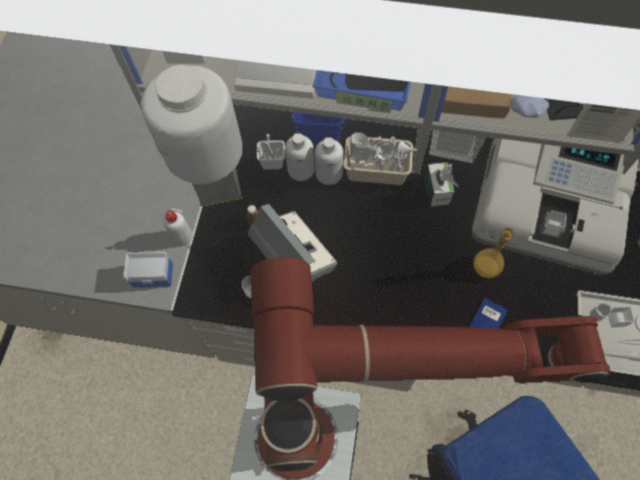

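Scene view: the breaker's back is at about (305,275), with the reagent bottle at (242,287) and the beaker at (309,327). Top view: the panel is at about (305,245) and faces up and to the right, with the hood at (280,240). The arm partly covers the unit's lower left, so I'll zoom in.

```bash
python3 - <<'E'
import cv2,numpy as np
a=cv2.imread("pics/scene0.png")[225:350,220:370]; b=cv2.imread("pics/top0.png")[195:305,235:345]
a=cv2.resize(a,None,fx=2.6,fy=2.6,interpolation=2); b=cv2.resize(b,None,fx=3.6,fy=3.6,interpolation=2)
h=400; o=np.zeros((h,800,3),np.uint8); o[:a.shape[0],:a.shape[1]]=a; o[:b.shape[0],400:400+b.shape[1]]=b[:400,:400]
cv2.imwrite("pics/z0.png",o)
E
```

```text
(no output)
```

View pics/z0.png

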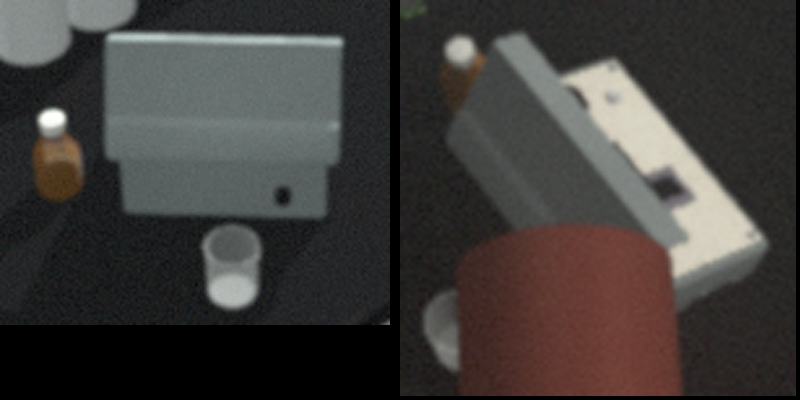

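```bash
cat > h.py <<'E'
import numpy as np
from scipy.spatial.transform import Rotation as R
np.set_printoptions(precision=4,suppress=True)
def q2R(q): q=np.asarray(q).ravel(); return R.from_quat(q[[1,2,3,0]]).as_matrix()
def ray(f,p):
    d=np.linalg.inv(f["mtx"])@[p[0],p[1],1.]; return np.asarray(f["eye"]).ravel(), q2R(f["rotation"])@d
def onz(f,p,z):
    e,d=ray(f,p); return e+d*(z-e[2])/d[2]
def cross(rs):
    A=sum(np.eye(3)-np.outer(d,d)/(d@d) for e,d in rs); b=sum((np.eye(3)-np.outer(d,d)/(d@d))@e for e,d in rs)
    return np.linalg.solve(A,b)
E
python3 - <<'E'
from h import *
s=np.load("pics/scene0.npz"); t=np.load("pics/top0.npz")
A=onz(s,(267.7,307.3),0);B=onz(s,(345.4,308.1),0)
C=onz(t,(294.4,211.7),.045);D=onz(t,(336.7,261.7),.045)
for a,b in((A,B),(C,D)):
    d=b-a; print(a,b,np.linalg.norm(d),np.degrees(np.arctan2(d[1],d[0])))
# hood top edge, from scene at z .195
E_=onz(s,(260.8,238.8),.197);F=onz(s,(351.5,240.4),.197); print(E_,F,np.linalg.norm(F-E_), (C+D)/2,(E_+F)/2)
E
```

```text
[0.555  0.2278 0.    ] [0.4156 0.0727 0.    ] 0.20853951980081653 -131.95789658211766
[0.6678 0.1253 0.045 ] [ 0.5193 -0.0343  0.045 ] 0.21804565192906564 -132.94646975139182
[0.5975 0.2023 0.197 ] [0.4413 0.0334 0.197 ] 0.23009917849365827 [0.5936 0.0455 0.045 ] [0.5194 0.1179 0.197 ]
```

```bash
cat >> h.py <<'E'
O=np.array([.538,.099,0]); YAW=np.radians(137.5)
def frame():
    U=R.from_euler('z',YAW).as_matrix(); up=U@[.866,0,.5]; l=U@[0,1,0]; n=U@[-.5,0,.866]
    return up,l,n
def P(a,b,c): # up-slope, left, out (mm) of panel centre
    up,l,n=frame(); return O+[0,0,.09]+(a*up+b*l+c*n)/1e3
def rel(s,p,Rt): # total shift now in tool axes (mm), rotvec deg tool axes
    Rc=q2R(s["tool_rot"]); return (Rc.T@(p-s["tool_pos"]))*1e3, np.degrees(R.from_matrix(Rc.T@Rt).as_rotvec())
def Rtool(): # x up-slope, z into the panel
    up,l,n=frame(); return np.c_[up,np.cross(-n,up),-n]
E
python3 - <<'E'
from h import *
from plant import manip
print([a for a in dir(manip) if a[0]!='_'],manip.tcp_to_tips)
s=manip.state(); p=P(0,-20,260); print(p,Rtool())
print(rel(s,p,Rtool()), rel(s,p,np.c_[-Rtool()[:,1],Rtool()[:,0],Rtool()[:,2]]),rel(s,p,np.c_[Rtool()[:,1],-Rtool()[:,0],Rtool()[:,2]]))
E
```

```text
['IKError', 'grab_frame', 'job_done', 'state', 'tcp_to_tips'] 0.014
[0.6474 0.0259 0.3152] [[-0.6385  0.6756 -0.3686]
 [ 0.5851  0.7372  0.3378]
 [ 0.5     0.     -0.866 ]]
(array([ 614.783 , -420.2875,  -70.0605]), array([  30.4158,   18.6189, -113.7224])) (array([ 614.783 , -420.2875,  -70.0605]), array([ -9.5453, -39.6753, 148.6128])) (array([ 614.783 , -420.2875,  -70.0605]), array([ 29.3423,  -7.0593, -26.1945]))
```

Request:
{"method": "servo_tool", "body": {"moves": [[[0,0,-50,0,0,0,0],[0,0,-50,0,0,0,0],[0,0,-50,0,0,0,0],[41,-28,0,0,0,0,0],[41,-28,0,0,0,0,0],[41,-28,0,0,0,0,0],[41,-28,0,0,0,0,0],[41,-28,0,0,0,0,0],[41,-28,0,0,0,0,0],[41,-28,0,0,0,0,0],[41,-28,0,0,0,0,0],[41,-28,0,0,0,0,0]]]}}

```text
time: 1.6
tool_pos: [0.4775, -0.2172, 0.3948]
tool_rot: [-0.0, 0.984, 0.179, -0.0]
contact_force: [0.2, -0.6, 0.2]
gripper_width: 0.001
grasp_force: 0.0
```

Request:
{"method": "servo_tool", "body": {"moves": [[[41,-28,0,0,0,0,0],[41,-28,0,0,0,0,0],[41,-28,0,0,0,0,0],[41,-28,0,0,0,0,0],[41,-28,0,0,0,0,0],[41,-28,0,0,0,0,0],[0,0,0,0,0,-10,0],[0,0,0,0,0,-10,0],[0,0,0,0,0,-10,0],[0,0,0,0,0,-10,0],[0,0,0,0,0,-10,0],[0,0,0,0,0,-10,0]]]}}

```text
time: 3.1
tool_pos: [0.6476, 0.0254, 0.3945]
tool_rot: [-0.0, 0.76, 0.649, -0.0]
contact_force: [0.5, -0.3, 0.2]
gripper_width: -0.001
grasp_force: 0.0
```

```bash
python3 - <<'E'
from h import *
from plant import manip
s=manip.state(); print(s["time"],s["joint_pos"],s["tool_pos"],s["gripper_width"]); print(rel(s,P(0,-20,260),Rtool()))
E
```

```text
3.1 [-0.0756  0.063   1.3579  0.      1.722   0.0814] [0.6476 0.0254 0.3945] -0.0010277080258035644
(array([ 0.5292, -0.2326, 79.3128]), array([ 14.7071,  27.4756, -55.1743]))
```

Request:
{"method": "servo_tool", "body": {"moves": [[[0,0,10,2.1,3.92,-7.88,0],[0,0,10,2.1,3.92,-7.88,0],[0,0,10,2.1,3.92,-7.88,0],[0,0,10,2.1,3.92,-7.88,0],[0,0,0,2.1,3.92,-7.88,0],[0,0,0,2.1,3.92,-7.88,0],[0,0,0,2.1,3.92,-7.88,0],[0,0,0,0,0,0,0]]]}}

```text
time: 4.1
tool_pos: [0.6459, 0.029, 0.3535]
tool_rot: [-0.241, 0.354, 0.899, 0.094]
contact_force: [-0.2, -0.3, 0.5]
gripper_width: 0.0
grasp_force: 0.0
```

```bash
python3 - <<'E'
from h import *
from plant import manip
import cv2
s=manip.state(); print(s["time"],s["joint_pos"],s["tool_pos"],s["contact_force"]); print(rel(s,P(0,-20,260),Rtool()))
for n in("wrist","top"):
    f=manip.grab_frame(n); cv2.imwrite(f"pics/{n}1.png",f["image"]); np.savez(f"pics/{n}1.npz",**f); print(f["eye"],f["mtx"][0])
E
```

```text
4.1 [-0.1817  0.3048  1.21    0.3084  2.0607 -0.9164] [0.6459 0.029  0.3535] [-0.1586 -0.3182  0.5279]
(array([-21.9311,  -1.222 ,  31.5837]), array([ 0.1351, -0.0264, -0.4554]))
[0.6389 0.0346 0.5074] [358.5641   0.     325.9836]
[-0.1553 -0.1301  1.697 ] [583.8936   0.     327.5237]
```

View pics/wrist1.png

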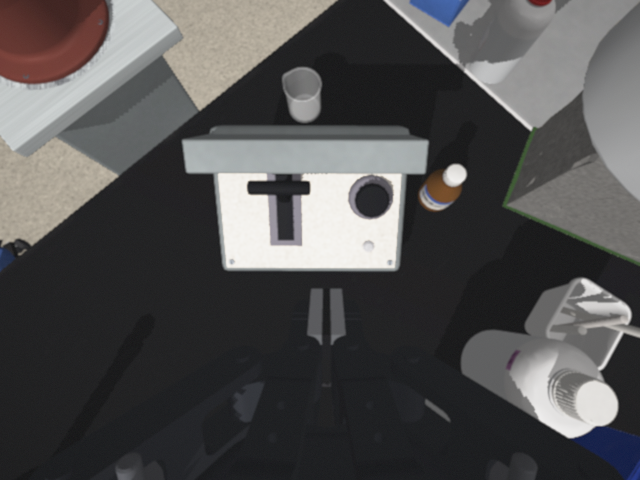

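Wrist view: the panel fills (223–403, 172–269). The lever bar is up at (278,188) and the button is at (372,199). The lower panel corners are at (223,269) and (401,269). The closed fingers point at the panel.

```bash
python3 - <<'E'
from h import *
import cv2
f=np.load("pics/wrist1.npz"); g=cv2.cvtColor(f["image"],cv2.COLOR_BGR2GRAY)
def cen(x0,x1,y0,y1,t):
    m=(g[y0:y1,x0:x1]<t).astype(np.uint8); c=max(cv2.findContours(m,0,2)[0],key=cv2.contourArea)
    r=cv2.boundingRect(c); return (x0+r[0]+(r[2]-1)/2,y0+r[1]+(r[3]-1)/2),r
b,rb=cen(345,400,174,225,50); l,rl=cen(240,318,179,198,60); print(b,rb,l,rl)
def pan(p,c):
    up,lf,n=frame(); e,d=ray(f,p); q=P(0,0,c); x=e+d*((q-e)@n)/(d@n); v=(x-P(0,0,0))*1e3; return np.array([v@up,v@lf,v@n])
print("button",pan(b,24),"exp 10 -72 24"); print("bar",pan(l,47),"exp 30 30 47")
for p in((223,269),(401,269)): print("corner",pan(p,0))
for p in((183,173),(428,173)): print("lip",pan(p,77),"exp 50")
E
```

```text
(372.0, 200.0) (11, 10, 33, 33) (278.0, 188.0) (8, 0, 61, 19)
button [  9.586  -72.8366  23.9989] exp 10 -72 24
bar [29.0977 29.8459 46.9979] exp 30 30 47
corner [-85.3196 112.2421  -0.    ]
corner [ -87.4984 -116.2699   -0.    ]
lip [ 50.682  115.9022  76.9966] exp 50
lip [  48.5894 -118.6583   76.9966] exp 50
```

```bash
python3 - <<'E'
from h import *
from plant import manip
s=manip.state()
print(rel(s,P(3,-73,58),Rtool()))
E
```

```text
(array([-19.407 ,  50.954 , 235.0101]), array([ 0.1971,  0.103 , -0.4144]))
```

Request:
{"method": "servo_tool", "body": {"moves": [[[-6.5,17,30,0,0,0,0],[-6.5,17,30,0,0,0,0],[-6.4,17,30,0,0,0,0],[0,0,30,0,0,0,0],[0,0,30,0,0,0,0],[0,0,30,0,0,0,0],[0,0,30,0,0,0,0],[0,0,20,0,0,0,0],[0,0,5,0,0,0,0],[0,0,0,0,0,0,0]]]}}

```text
time: 5.45
tool_pos: [0.6072, 0.1351, 0.1431]
tool_rot: [-0.24, 0.353, 0.9, 0.095]
contact_force: [-0.2, 0.2, -0.4]
gripper_width: 0.001
grasp_force: 0.0
```

```bash
python3 - <<'E'
from h import *
from plant import manip
import cv2
s=manip.state(); up,l,n=frame(); v=(s["tool_pos"]-P(0,0,0))*1e3; print(s["time"],[v@up,v@l,v@n],s["joint_pos"],s["contact_force"])
f=manip.grab_frame("wrist"); cv2.imwrite("pics/wrist2.png",f["image"])
E
```

```text
5.45 [np.float64(3.4447804315948365), np.float64(-73.35438268325568), np.float64(59.30567476898067)] [-0.0416  0.3451  1.5153  0.3321  1.6855 -0.8945] [-0.1856  0.2245 -0.4307]
```

View pics/wrist2.png

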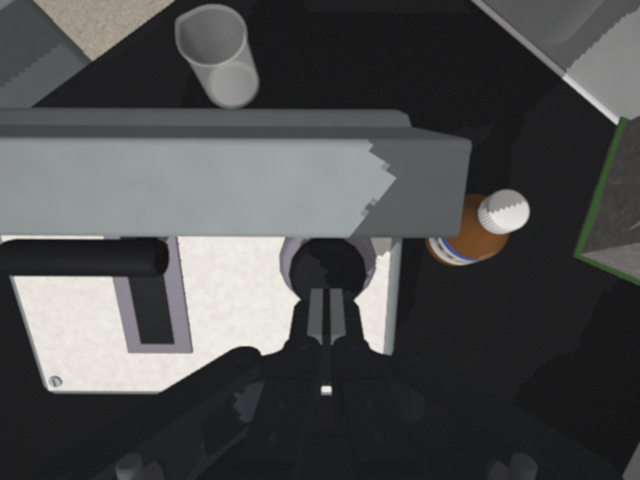

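The closed tips at (327,300) sit over the button's lower half at (328,270), and the bar is well clear at (85,257). Next I press the button.

Request:
{"method": "servo_tool", "body": {"moves": [[[0,0,10,0,0,0,0],[0,0,7,0,0,0,0],[0,0,4,0,0,0,0],[0,0,4,0,0,0,0],[0,0,4,0,0,0,0],[0,0,3,0,0,0,0],[0,0,2,0,0,0,0],[0,0,0,0,0,0,0]]]}}

```text
time: 6.5
tool_pos: [0.5951, 0.146, 0.1145]
tool_rot: [-0.239, 0.353, 0.9, 0.094]
contact_force: [-0.4, -4.2, 6.9]
gripper_width: -0.0
grasp_force: 3.3
```

```bash
python3 - <<'E'
from h import *
from plant import manip
import cv2
s=manip.state(); up,l,n=frame(); v=(s["tool_pos"]-P(0,0,0))*1e3; F=s["contact_force"]; print(s["time"],[v@up,v@l,v@n],[F@up,F@l,F@n])
f=manip.grab_frame("wrist"); cv2.imwrite("pics/wrist3.png",f["image"])
E
```

```text
6.5 [np.float64(3.307547035811743), np.float64(-73.21725649292603), np.float64(26.372079419508065)] [np.float64(1.2762026913806146), np.float64(3.3338566568360246), np.float64(7.259733548629255)]
```

View pics/wrist3.png

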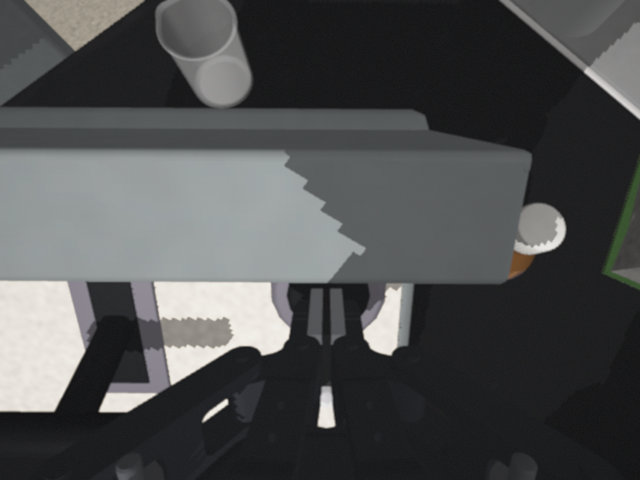

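The lever has dropped: its bar is at (60,430). The tips are about 1.5 mm short of the button's full travel, so I push to the stop and then retreat.

Request:
{"method": "servo_tool", "body": {"moves": [[[0,0,1.5,0,0,0,0],[0,0,1,0,0,0,0],[0,0,0,0,0,0,0]]]}}

```text
time: 6.92
tool_pos: [0.5951, 0.1461, 0.1144]
tool_rot: [-0.239, 0.353, 0.9, 0.094]
contact_force: [-1.4, -7.9, 13.3]
gripper_width: 0.002
grasp_force: 6.8
```

```bash
python3 - <<'E'
from h import *
from plant import manip
s=manip.state(); up,l,n=frame(); v=(s["tool_pos"]-P(0,0,0))*1e3; F=s["contact_force"]; print(s["time"],[v@up,v@l,v@n],[F@up,F@l,F@n])
E
```

```text
6.925 [np.float64(3.2832099038055156), np.float64(-73.28755722289996), np.float64(26.247980274101977)] [np.float64(2.9293380564707787), np.float64(6.702796771198319), np.float64(13.69083346390119)]
```

Request:
{"method": "servo_tool", "body": {"moves": [[[0,0,-12,0,0,0,0],[0,0,-25,0,0,0,0],[0,0,-35,0,0,0,0],[-24,-25,0,0,0,0,0],[-24,-25,0,0,0,0,0],[-24,-25,0,0,0,0,0],[0,-28,0,0,0,0,0],[0,0,0,0,0,0,0]]]}}

```text
time: 7.92
tool_pos: [0.5947, 0.0042, 0.1364]
tool_rot: [-0.241, 0.354, 0.899, 0.095]
contact_force: [-0.2, -0.0, 0.1]
gripper_width: 0.002
grasp_force: 0.0
```

```bash
python3 - <<'E'
from h import *
from plant import manip
import cv2
s=manip.state(); up,l,n=frame(); v=(s["tool_pos"]-P(0,0,0))*1e3; F=s["contact_force"]; print(s["time"],[v@up,v@l,v@n],[F@up,F@l,F@n],rel(s,P(-68,30,48),Rtool()))
f=manip.grab_frame("wrist"); cv2.imwrite("pics/wrist4.png",f["image"])
E
```

```text
7.925 [np.float64(-68.4454579111719), np.float64(31.615479797171417), np.float64(93.07941975754677)] [np.float64(0.1915931329047047), np.float64(0.1803628742315028), np.float64(0.04203177903978677)] (array([ 0.4665,  1.4298, 45.0886]), array([ 0.2318,  0.0089, -0.4144]))
```

View pics/wrist4.png

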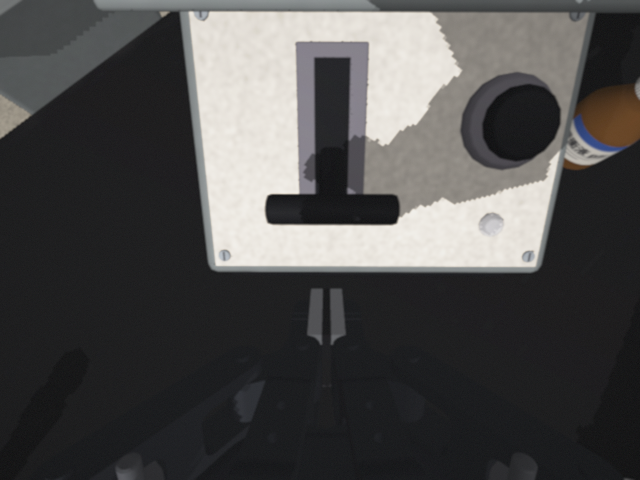

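The button is out again at (520,120). The bar is dropped at (332,209), and the tips are centred just down-slope of it. I descend and push up-slope.

Request:
{"method": "servo_tool", "body": {"moves": [[[0,1.5,20,0,0,0,0],[0,0,20,0,0,0,0],[0,0,5,0,0,0,0],[10,0,0,0,0,0,0],[8,0,0,0,0,0,0],[8,0,0,0,0,0,0],[8,0,0,0,0,0,0],[8,0,0,0,0,0,0],[8,0,0,0,0,0,0],[8,0,0,0,0,0,0],[5,0,0,0,0,0,0],[0,0,0,0,0,0,0]]]}}

```text
time: 9.48
tool_pos: [0.5398, 0.0589, 0.1298]
tool_rot: [-0.24, 0.353, 0.899, 0.094]
contact_force: [-0.5, -0.1, -0.1]
gripper_width: 0.001
grasp_force: 0.0
```

```bash
python3 - <<'E'
from h import *
from plant import manip
import cv2
s=manip.state(); up,l,n=frame(); v=(s["tool_pos"]-P(0,0,0))*1e3; F=s["contact_force"]; print(s["time"],[v@up,v@l,v@n],[F@up,F@l,F@n])
f=manip.grab_frame("wrist"); cv2.imwrite("pics/wrist5.png",f["image"])
E
```

```text
9.475 [np.float64(-4.7658318103344985), np.float64(28.368141016089368), np.float64(48.65430856224749)] [np.float64(0.1848046301041405), np.float64(0.38272274985202814), np.float64(-0.25813119596755346)]
```

View pics/wrist5.png

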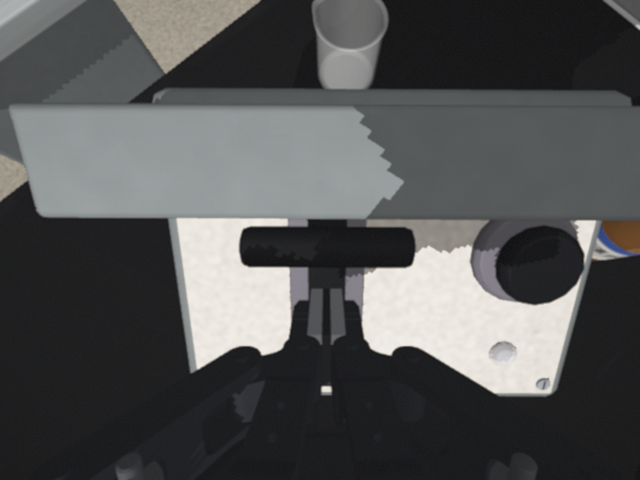

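The lever has snapped over: the bar is at (327,247), ahead of the tips and no longer touching them. I back away down-slope and then outward, and check.

Request:
{"method": "servo_tool", "body": {"moves": [[[-15,0,0,0,0,0,0],[-20,0,-10,0,0,0,0],[-10,0,-30,0,0,0,0],[0,0,-40,0,0,0,0],[0,0,-40,0,0,0,0],[0,0,-30,0,0,0,0],[0,0,0,0,0,0,0],[0,0,0,0,0,0,0]]]}}

```text
time: 10.52
tool_pos: [0.6229, -0.0188, 0.2352]
tool_rot: [-0.241, 0.353, 0.899, 0.094]
contact_force: [-0.8, 0.4, -0.6]
gripper_width: -0.0
grasp_force: 0.0
```

```bash
python3 - <<'E'
from h import *
from plant import manip
import cv2
f=manip.grab_frame("wrist"); cv2.imwrite("pics/wrist6.png",f["image"]); print(manip.state()["contact_force"])
E
```

```text
[-0.272   0.5409 -0.4351]
```

View pics/wrist6.png

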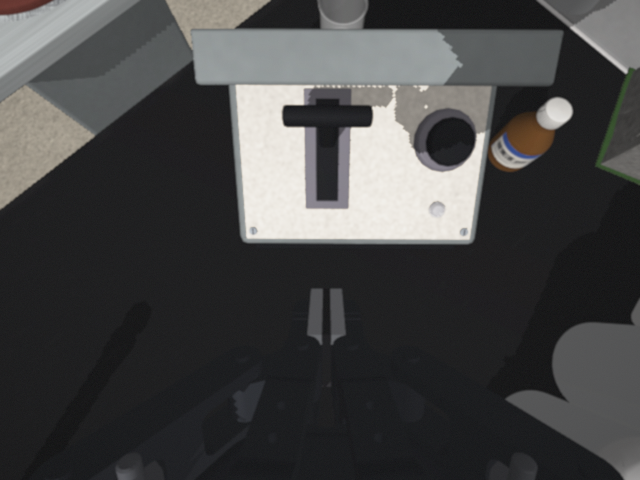

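The lever is up, with its bar at (327,116). The button is out at (447,140), the bystanders have not moved, and the arm is clear.

```bash
python3 -c "
from plant import manip
print(manip.job_done())"
```

```text
the job is handed in; nothing more can be done
None
```

The trip test is done and handed in at about 10.6 s: the button was pressed to its stop and the lever dropped by itself, the button came back out, the lever was lifted until it snapped to its upper stop, and the arm ended clear, with no sign in the last wrist view that the beaker or bottle beside it had moved.

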